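# Post a flat tin through the spring flap of a recycling caddy

### The job

Post the flat tin into the counter recycling caddy without picking it up: with one finger push the sloping spring flap open in front of the tin, and keep it open with that finger while the other finger pushes the tin along the ledge until it drops inside. Do not shove the flap open with the tin itself, and do not squeeze or lift the tin. Then take the fingers out so that the flap springs fully shut, and leave the things standing around the caddy where they are.

Things in the scene. Friction and masses are not known exactly. Their poses are not given: they have to be found in the camera images.
- caddy: Fixed grey hollow box on the worktop, 330 (x) x 160 (y) mm. Origin under its centre; x points from ledge to back, z up. Its front (x -165 to -30 mm) is covered by a flat rimless aluminium ledge, top 150 mm high; then the sloping flap (x -30 to 120) between 5 mm cheeks level with it; then a flat cap (x 120 to 165, top 191 mm high, the highest part). Inner floor 11 mm high.
- ledge_edge (a point): Middle of the ledge's inner edge, on its top, where the flap begins: 150 mm above the worktop. Axes as the caddy's: +x is the way the tin must go. Pushed with its middle past this edge, the tin tips nose down over it onto the held flap, and slides off the flap into the caddy as it is pushed on and the flap is opened further (0.3 to 0.9 rad).
- flap_hinge (a point): Middle of the flap's hinge line, which runs along the caddy's y, 150 mm beyond the ledge edge in x and 38 mm above the ledge. With a fingertip just above ledge height the flap is open about 0.55 rad when the finger's front is 40 mm short of the hinge in x, 0.8 rad at 25 mm.
- flap (a joint): Aluminium flap, 145 mm wide, 3 mm thick, hinged at its high far edge. 0 rad: shut; from the ledge edge it then rises 28 mm over 40 mm in x, bends, and rises 10 mm over 110 mm to the hinge. Grows as the low edge swings down inside; stop at 1.2 rad. A spring shuts it (0.17 N m shut, 0.3 N m open): a finger moving level just above the ledge towards the hinge opens it with 1 to 8 N.
- tin_center (a point): Centre (half-way up) of the loose flat rectangular tin with a lid, about 0.1 kg: 63 (its x) x 105 (its y) x 26 mm high, narrower at its foot. It lies flat on the ledge, long side across the way, with about 38 to 55 mm of free ledge between it and the flap, room for a finger; its x points within 0.15 rad of the caddy's x.
- paste_tin: Upright tin, 57 mm across, 72 mm high, loose, a bystander beside the caddy. Origin at its underside.
- spice_jar: Upright spice jar, 46 mm across, 106 mm high, loose, a bystander beside the caddy. Origin at its underside.
- small_shaker: Upright small shaker, 31 mm across, 79 mm high, loose, a bystander beside the caddy. Origin at its underside.
- bean_tin: Upright low tin, 75 mm across, 58 mm high, loose, a bystander beside the caddy. Origin at its underside.
Mind the look-alikes: they are no part of the job. Of the things that look like the part that bears tin_center, the middle-sized one is meant.

How it is judged (in metres and radians):
On the way, in this order (a step that is already met when the one before it is completed fails the run):
1. a finger pushes the flap open (over 0.15 rad) before the tin has dropped (value of joint flap above 0.15 rad and contact force between the fingers and flap above 0.3 N and z of tin_center in the frame of caddy above 0.135 m), for 0.1 s.
2. the tin has dropped inside the caddy (x of tin_center in the frame of caddy between -0.16 and 0.16 m and y of tin_center in the frame of caddy between -0.075 and 0.075 m and z of tin_center in the frame of caddy below 0.09 m), for 0.2 s.
At the end, for the whole second after the job is handed in: the tin lies at rest inside the caddy (its centre within the walls and less than 90 mm above the worktop), the flap is shut (under 0.06 rad) (all of step 2 and linear speed of tin below 0.02 m/s and value of joint flap below 0.06 rad); the robot touches nothing.
It fails at once if the tin shoves the flap open: still lying on the ledge, it presses on the flap with over 1 N and no finger is on the flap (x of tin_center in the frame of caddy below -0.035 m and z of tin_center in the frame of caddy above 0.135 m and value of joint flap above 0.05 rad and contact force between tin and flap above 1 N and contact force between the fingers and flap below 0.1 N).
It fails at once if the tin is lifted (its centre over 25 mm higher than on the ledge) (z of tin_center in the frame of caddy above 0.188 m).
It fails at once if the tin is squeezed or rammed: the fingers press on it with over 20 N (contact force between the fingers and tin above 20 N).
It fails at once if a bystander is moved by more than 25 mm (distance of any of paste_tin, spice_jar, small_shaker, bean_tin from where it was at the start of the episode above 0.025 m).
It fails at once if a bystander is tipped (angle between any of paste_tin, spice_jar, small_shaker, bean_tin's own z axis and vertical above 0.3 rad).
It also fails if it takes over 38 s, if anything falls off the work surface, if the arm or the gripper's body presses on something with over 40 N, if the wrist force passes 120 N, or if a joint passes its speed limit or range.

### The arm

A 6-joint arm with a two-finger parallel gripper is mounted at the origin on a cart in front of the work surface, level with it; the furniture and walls round the work are solid. World frame = base frame: x ahead of the robot, y to its left, z up, the work surface at z = 0. Lengths are in m, angles in degrees, forces in N, time in s.
With the tool pointing down it reaches from about 0.35 to 0.875 m from the base axis. Payload 4.2 kg.
Tool frame: the origin (TCP) lies on the centre line of the jaws, within the pads' length; the fingertips stand 25 mm ahead of it and the grasp point (between the pads) lies 6 mm ahead of it; z points along the fingers, y is the line along which they close (so a half turn about z gives the same grasp; the last joint's range is limited). The gripper opens to 87 mm and grips with 3 to 60 N. Pads are 19 mm wide; open, the fingers measure 117 mm over their backs; the gripper's body (75 mm by 190 mm) begins 51 mm behind the grasp point.
Start: joints at [-60.413, 22.042, 0.453, 0, -68.411, -14.817], TCP at [0.159, -0.604, 0.248] pointing down, gripper open.
Joint ranges: [-179.83, 179.83], [-69.29, 118.12], [-61.27, 80.66], [-181.25, 117.63], [-171.15, -9.14], [-177.46, 177.46]. Speed limits (degrees/s): [159.86, 159.86, 180, 180, 180, 180].

### API

Orientations are given as a 3x3 rotation matrix whose columns are the frame's x, y, z axes.
In Python, from station import r gives the robot as it stands.
- The arm moves only by the tool move_arm, never from a script. Its argument "series" is a list of rows, each an object with "grip": the opening, from 0 (shut) to 1 (fully open); "xyz": the shift along the tool's x, y, z in mm, a list of three; "angular": the turn, a rotation vector about the tool's x, y, z in rad, a list of three. A call has 1 to 10 rows; each row is the pose to reach, as a shift and turn from the pose commanded when the call began, along the tool's axes at that moment; what a row does not reach only later rows make up. A row lasts 1/10 s, in which the tool goes at most 50 mm and 8.59 degrees, less where a joint would pass 70% of its speed; a pose out of reach is approached as far as the arm can. A call with a gripper value outside its range is refused whole. The fingers move at their own pace and stop on an object; the grip force is fixed at half the most. Time passes only in rows, so rows that repeat a pose let the fingers close. It gives the time, the measured TCP pose, the force, the opening and the grip force at its end, in the units of the state.
- r.sense(): the state, without advancing time (a new reading comes with each control period).
- r.capture(name): name is "side" or "top"; returns a dict with "img" (480x640x3 uint8, red, green, blue), "camera_matrix" (3x3 intrinsics, pixels), "rvec" (rotation vector, rad) and "tvec" (3), from world to camera coordinates, as OpenCV has them. Camera axes: x right, y down, z forward; pixel columns grow to the right and rows downward; lengths in m; the calibration is good to about 2 mm. A picture is of the moment at which its call begins. There is no depth.
- r.finish_job(): hands the job in; it is judged then, once.
The state is a dict: "time_s": time; "joints": joint angles; "joint_velocities": joint speeds; "effort": joint torques, N m; "tcp_pos": TCP position; "ee_rot": TCP orientation; "wrist_force": force on the tool from outside, world axes, zero at the start; "moment": the same for the moment, N m; "gripper_width": opening from 0.0 (shut) to 1.0 (fully open); "gripper_force": force on a finger pad.
Only numpy, scipy, OpenCV 4.12 (cv2) and the standard library are available. Lean on these libraries where they do the work, as an engineer would, in place of code of your own. Each camera call takes 0.05 s, during which the arm holds its last target. There are 200 camera calls.

## Working session

There is one attempt and no reset: what is moved stays moved. The work goes in short steps, Python scripts to look and compute and a tool call to move; the robot and the scene stay as the last step left them, time stands still between calls to the robot, and variables do not carry over. Pictures are saved under pics/ and viewed, at most 10 in all, crops included, and the job is handed in when it is done.

Besides the shell and the picture viewer there is one more tool, called by a JSON object that holds its "name" and its "arguments", one argument or row to a line. move_arm: Moves the arm, as the interface text tells. Its arguments: {"type":"object","properties":{"series":{"type":"array"}},"required":["series"]}

```bash
mkdir -p pics
python3 - <<'E'
from station import r
import cv2,numpy as np
for n in("side","top"):
    c=r.capture(n); cv2.imwrite(f"pics/{n}0.png",c["img"][:,:,::-1]); R=cv2.Rodrigues(np.array(c["rvec"]))[0]
    print(n,c["camera_matrix"],-R.T@np.array(c["tvec"]).ravel(),R)
s=r.sense();print(s["tcp_pos"],s["ee_rot"],s["time_s"],s["gripper_width"])
E
```

```text
side [[445.0918848    0.         316.41626691]
 [  0.         445.0918848  237.9189019 ]
 [  0.           0.           1.        ]] [0.06102227 0.40319339 0.65288221] [[-0.65928012 -0.75189271 -0.00265941]
 [-0.45994801  0.40608795 -0.78964575]
 [ 0.59480884 -0.51937455 -0.61355727]]
top [[459.67192291   0.         324.96534051]
 [  0.         459.67192291 234.66642368]
 [  0.           0.           1.        ]] [ 0.51766552 -0.04853591  1.07567025] [[ 0.01454541 -0.99988601  0.004049  ]
 [-0.99919927 -0.01468613 -0.03721753]
 [ 0.03727275 -0.00350441 -0.99929898]]
[ 0.15921915 -0.6038885   0.24656797] [[-9.66996931e-01 -2.54787288e-01 -6.10875488e-04]
 [-2.54787992e-01  9.66995174e-01  1.84706570e-03]
 [ 1.20104789e-04  1.94175060e-03 -9.99998108e-01]] 0.1 0.9983542508593687
```

View pics/side0.png

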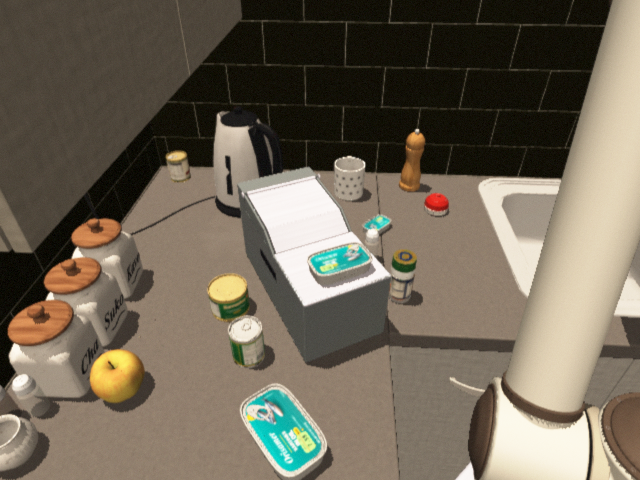

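View pics/top0.png

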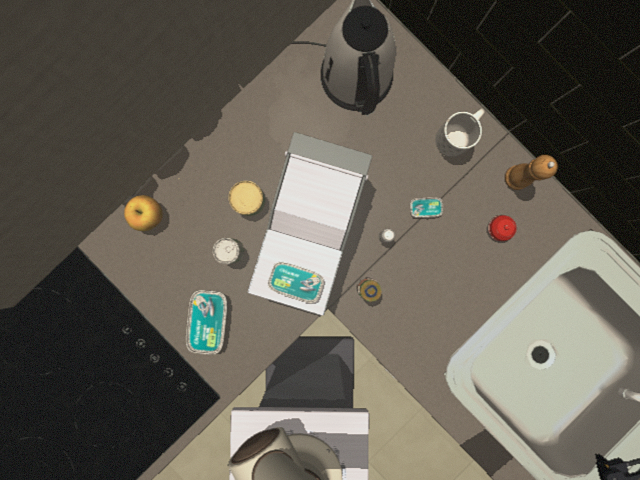

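The pictures show the ledge tin at about (297,283) in the top view and (340,261) in the side view. In the top view the ledge front corners are near (249,293) and (327,313), and its inner edge runs about (272,231) to (345,249). The two other teal tins are the look-alikes.

```bash
cat > h.py <<'E'
import cv2,numpy as np
def ray(c,px,z):
    R=cv2.Rodrigues(np.array(c["rvec"],float))[0];t=np.array(c["tvec"],float).ravel()
    p=cv2.undistortPoints(np.array(px,float).reshape(-1,1,2),c["camera_matrix"],None).reshape(-1,2)
    d=np.c_[p,np.ones(len(p))]@R; o=-R.T@t
    return o+d*((z-o[2])/d[:,2])[:,None]
E
python3 - <<'E'
from station import r
from h import *
c=r.capture("top");im=c["img"];hsv=cv2.cvtColor(im,cv2.COLOR_RGB2HSV)
m=cv2.inRange(hsv,(80,90,60),(100,255,255)); m=cv2.morphologyEx(m,cv2.MORPH_CLOSE,np.ones((9,9)))
for k in cv2.findContours(m,0,1)[0]:
    if cv2.contourArea(k)>200:
        b=cv2.boxPoints(cv2.minAreaRect(k)); P=ray(c,b,.174)[:,:2]
        print("tin",b.mean(0),P.mean(0).round(4),"edges",(P[1]-P[0]).round(4),(P[2]-P[1]).round(4))
px=[(249,293),(327,313),(272,231),(345,249)]
P=ray(c,px,.150);print(P.round(4))
Q=ray(c,[(291,135),(371,155)],.191);print(Q.round(4))
cv2.imwrite("pics/z.png",cv2.resize(im[120:330,230:390,::-1],None,fx=3.75,fy=2.8*0+2.8,interpolation=2))
cv2.imwrite("pics/z.png",cv2.resize(im[120:330,225:415,::-1],None,fx=2.8,fy=2.8,interpolation=2))
E
```

```text
tin [206.2644 321.7384] [0.3784 0.1769] edges [ 0.1088 -0.0087] [-0.0054 -0.0591]
tin [295.45 281.65] [0.4586 0.0047] edges [ 0.0488 -0.0153] [-0.0276 -0.0873]
tin [426.  206.5] [ 0.6097 -0.2498] edges [ 0.0008 -0.0552] [-0.0296 -0.0002]
[[ 0.433   0.0988  0.15  ]
 [ 0.3953 -0.0581  0.15  ]
 [ 0.558   0.055   0.15  ]
 [ 0.5239 -0.0925  0.15  ]]
[[ 0.7433  0.0171  0.191 ]
 [ 0.7066 -0.1387  0.191 ]]
```

View pics/z.png

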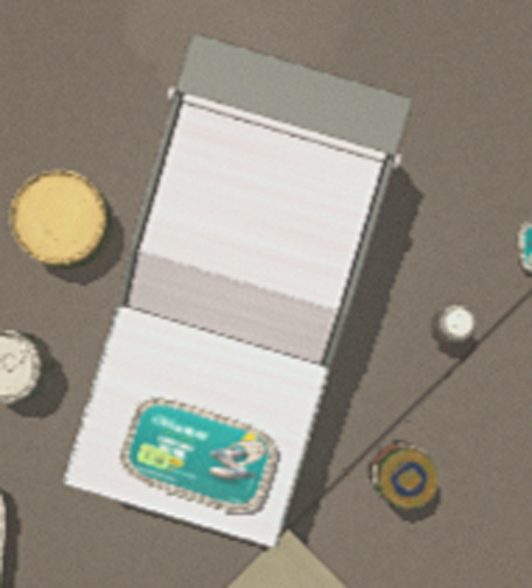

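The zoomed crop (2.8x, offset 225,120) shows the ledge corners at (65,485), (276,546), (326,366) and (118,307). The tin outline is centred at about (201,456). The jar and shaker stand clear on the right, two tins on the left.

Run:
```python
from station import r
from h import *
from scipy.spatial.transform import Rotation as Ro
c=r.capture("top");o=np.array([225,120]);f=lambda a:o+np.array(a)/2.8
L=ray(c,f([(65,485),(276,546),(118,307),(326,366)]),.15)[:,:2]
C=ray(c,f([(196,37),(410,98)]),.191)[:,:2]
T=ray(c,[(296.8,282.9)],.174)[0,:2]
front,edge,back=L[:2].mean(0),L[2:].mean(0),C.mean(0)
print("front",front,"edge",edge,"back",back,"lens",np.linalg.norm(edge-front),np.linalg.norm(back-front),"w",np.linalg.norm(L[0]-L[1]),np.linalg.norm(L[2]-L[3]),np.linalg.norm(C[0]-C[1]))
x=(back-front)/np.linalg.norm(back-front);y=np.array([-x[1],x[0]])
print("yaw",np.degrees(np.arctan2(x[1],x[0])),[np.degrees(np.arctan2(-(d)[0],d[1])) for d in(L[0]-L[1],L[2]-L[3],C[0]-C[1])])
ctr=(front+back)/2; E=ctr-.03*x
print("edge from ctr",E,"tin rel edge",(T-E)@x,(T-E)@y,T)
s=r.sense();R=np.array(s["ee_rot"]);print(s["joints"])
for sg in(1,-1):
    yy=np.r_[sg*x,0];zz=np.array([0,0,-1.]);G=np.c_[np.cross(yy,zz),yy,zz]
    print(sg,Ro.from_matrix(R.T@G).as_rotvec())
# side view check of the tin: teal centroid
c=r.capture("side");m=cv2.inRange(cv2.cvtColor(c["img"],cv2.COLOR_RGB2HSV),(80,90,60),(100,255,255)); m=cv2.morphologyEx(m,cv2.MORPH_CLOSE,np.ones((9,9)))
for k in cv2.findContours(m,0,1)[0]:
    if cv2.contourArea(k)>200: b=np.array(cv2.minAreaRect(k)[0]);print("side",b,ray(c,[b],.174)[0])
print("side edge",ray(c,[(278,250),(347,229)],.15))
```

```text
front [0.4118666 0.0244974] edge [ 0.54048304 -0.01026146] back [ 0.72672413 -0.06504362] lens 0.13323050945460904 0.32734211996930396 w 0.15718172863901958 0.15554885150960865 0.15424034148535137
yaw -15.874999453818043 [np.float64(-15.231607760012105), np.float64(-14.996527057916012), np.float64(-15.149821611569767)]
edge from ctr [ 0.54043954 -0.01206692] tin rel edge -0.0849223637387724 -0.009544894449327154 [0.45614515 0.00198184]
[-6.04133672e+01  2.20748170e+01  4.09997493e-01 -1.46371750e-02
 -6.84103672e+01 -1.48150368e+01]
1 [ 6.85996464e-04 -1.46314153e-03  2.10558580e+00]
-1 [ 1.26318469e-03  5.92246349e-04 -1.03600633e+00]
side [282.68243408 429.15539551] [0.28580517 0.25846288 0.174     ]
side [339.36148071 258.99230957] [0.45749993 0.00681573 0.174     ]
side edge [[ 0.56744303  0.05187072  0.15      ]
 [ 0.53094119 -0.08392749  0.15      ]]
```

{"name": "move_arm", "arguments": {
  "series": [
    {"grip":1,"xyz":[-45,51,-20],"angular":[0,0,-0.104]},
    {"grip":1,"xyz":[-89,102,-20],"angular":[0,0,-0.207]},
    {"grip":1,"xyz":[-120,137,-20],"angular":[0,0,-0.31]},
    {"grip":1,"xyz":[-150,172,-20],"angular":[0,0,-0.415]},
    {"grip":1,"xyz":[-180,206,-20],"angular":[0,0,-0.52]},
    {"grip":1,"xyz":[-210,240,-20],"angular":[0,0,-0.62]},
    {"grip":1,"xyz":[-240,275,-20],"angular":[0,0,-0.72]},
    {"grip":1,"xyz":[-270,309,-20],"angular":[0,0,-0.83]},
    {"grip":1,"xyz":[-300,343,-20],"angular":[0,0,-0.93]},
    {"grip":1,"xyz":[-330,378,-20],"angular":[0,0,-1.026]}
  ]
}}

```text
time_s: 1.25
tcp_pos: [0.3807, -0.1563, 0.2679]
ee_rot: [[-0.279, -0.96, 0.001], [-0.96, 0.279, -0.0], [-0.0, -0.001, -1.0]]
wrist_force: [0.7, -0.5, -0.5]
gripper_width: 1.002
gripper_force: 0.0
```

{"name": "move_arm", "arguments": {
  "series": [
    {"grip":1,"xyz":[-40,-7,0],"angular":[0,0,-0.019]},
    {"grip":1,"xyz":[-80,-15,0],"angular":[0,0,-0.019]},
    {"grip":1,"xyz":[-120,-23,0],"angular":[0,0,-0.019]},
    {"grip":1,"xyz":[-150,-29,0],"angular":[0,0,-0.019]},
    {"grip":1,"xyz":[-173,-33,0],"angular":[0,0,-0.019]},
    {"grip":1,"xyz":[-173,-33,0],"angular":[0,0,-0.019]},
    {"grip":1,"xyz":[-173,-33,0],"angular":[0,0,-0.019]}
  ]
}}

```text
time_s: 1.95
tcp_pos: [0.4607, -0.0015, 0.2673]
ee_rot: [[-0.264, -0.965, -0.001], [-0.965, 0.264, -0.0], [0.0, 0.001, -1.0]]
wrist_force: [-0.7, 0.0, -0.5]
gripper_width: 1.001
gripper_force: 0.0
```

Run:
```python
from station import r
import cv2
s=r.sense();print(s["tcp_pos"],s["ee_rot"],s["wrist_force"])
cv2.imwrite("pics/s1.png",r.capture("side")["img"][:,:,::-1])
```

```text
[ 0.46072542 -0.00147397  0.26727171] [[-2.63903185e-01 -9.64548723e-01 -9.32687756e-04]
 [-9.64549065e-01  2.63903492e-01 -2.20712750e-04]
 [ 4.59027756e-04  8.41376305e-04 -9.99999541e-01]] [-0.74179387  0.01112097 -0.51303962]
```

View pics/s1.png

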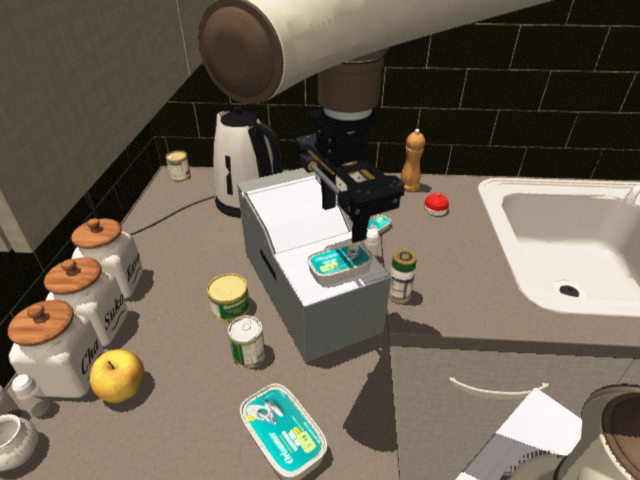

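The side view shows the gripper over the ledge with its fingers in line with the way of push, one on either side of the tin at about (340,262). I'll go down part of the way and look again.

{"name": "move_arm", "arguments": {
  "series": [
    {"grip":1,"xyz":[-4,0,20],"angular":[0,0,0]},
    {"grip":1,"xyz":[-4,0,40],"angular":[0,0,0]},
    {"grip":1,"xyz":[-4,0,55],"angular":[0,0,0]},
    {"grip":1,"xyz":[-4,0,62],"angular":[0,0,0]},
    {"grip":1,"xyz":[-4,0,62],"angular":[0,0,0]}
  ]
}}

```text
time_s: 2.5
tcp_pos: [0.4613, 0.0013, 0.205]
ee_rot: [[-0.266, -0.964, -0.002], [-0.964, 0.266, -0.001], [0.001, 0.001, -1.0]]
wrist_force: [0.2, 0.2, -0.1]
gripper_width: 0.996
gripper_force: 0.0
```

Run:
```python
from station import r
import cv2
s=r.sense();print(s["tcp_pos"],s["wrist_force"])
cv2.imwrite("pics/s2.png",cv2.resize(r.capture("side")["img"][140:340,230:430,::-1],None,fx=2.9,fy=2.9,interpolation=2))
```

```text
[0.4613087  0.00130325 0.20500029] [ 0.24090192  0.16092151 -0.12633739]
```

View pics/s2.png

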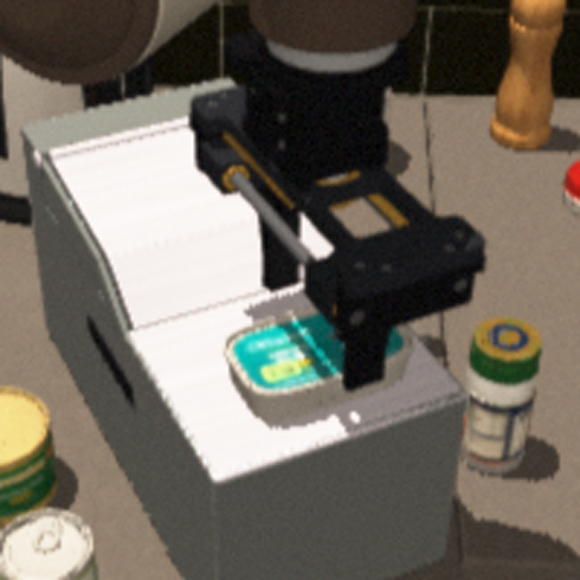

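The close-up shows the back finger just behind the tin, tip at about (363,388), and the front finger in the gap before the flap at about (280,285). Both are clear of the tin, so I'll lower the rest of the way.

{"name": "move_arm", "arguments": {
  "series": [
    {"grip":1,"xyz":[0,0,6],"angular":[0,0,0]},
    {"grip":1,"xyz":[0,0,12],"angular":[0,0,0]},
    {"grip":1,"xyz":[0,0,18],"angular":[0,0,0]},
    {"grip":1,"xyz":[0,0,24],"angular":[0,0,0]},
    {"grip":1,"xyz":[0,0,24],"angular":[0,0,0]}
  ]
}}

```text
time_s: 3.05
tcp_pos: [0.4614, 0.0021, 0.1805]
ee_rot: [[-0.265, -0.964, -0.002], [-0.964, 0.265, -0.001], [0.001, 0.002, -1.0]]
wrist_force: [-1.0, -0.4, -0.7]
gripper_width: 0.999
gripper_force: 0.0
```

{"name": "move_arm", "arguments": {
  "series": [
    {"grip":1,"xyz":[0,-5,0],"angular":[0,0,0]},
    {"grip":1,"xyz":[0,-10,0],"angular":[0,0,0]},
    {"grip":1,"xyz":[0,-15,0],"angular":[0,0,0]},
    {"grip":1,"xyz":[0,-20,0],"angular":[0,0,0]},
    {"grip":1,"xyz":[0,-25,0],"angular":[0,0,0]},
    {"grip":1,"xyz":[0,-30,0],"angular":[0,0,0]},
    {"grip":1,"xyz":[0,-35,0],"angular":[0,0,0]},
    {"grip":1,"xyz":[0,-40,0],"angular":[0,0,0]},
    {"grip":1,"xyz":[0,-45,0],"angular":[0,0,0]},
    {"grip":1,"xyz":[0,-50,0],"angular":[0,0,0]}
  ]
}}

```text
time_s: 4.05
tcp_pos: [0.51, -0.0112, 0.1813]
ee_rot: [[-0.265, -0.964, -0.002], [-0.964, 0.265, -0.0], [0.001, 0.001, -1.0]]
wrist_force: [-3.4, 1.1, 1.0]
gripper_width: 0.997
gripper_force: 1.3
```

Run:
```python
from station import r
import cv2
s=r.sense();print(s["tcp_pos"],s["wrist_force"])
cv2.imwrite("pics/s3.png",cv2.resize(r.capture("side")["img"][140:340,230:430,::-1],None,fx=2.9,fy=2.9,interpolation=2))
```

```text
[ 0.51001324 -0.01119967  0.18128883] [-3.37591638  1.12356701  1.04146764]
```

View pics/s3.png

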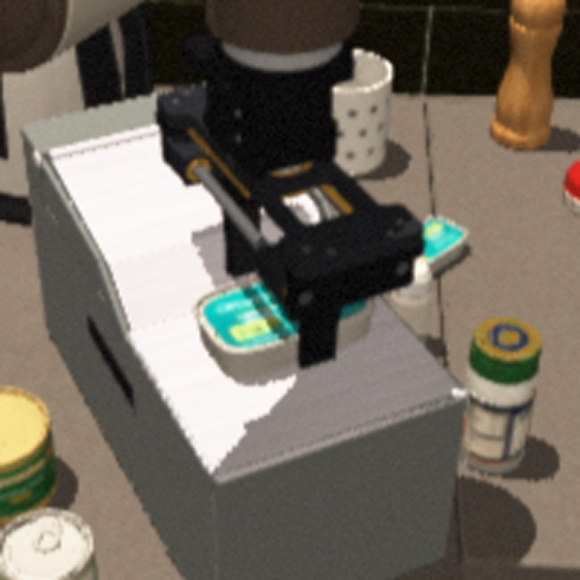

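The tin at about (280,325) is sliding squarely with the back finger, and the front finger at about (240,260) is opening the flap. I'll keep pushing.

{"name": "move_arm", "arguments": {
  "series": [
    {"grip":1,"xyz":[0,-5,0],"angular":[0,0,0]},
    {"grip":1,"xyz":[0,-10,0],"angular":[0,0,0]},
    {"grip":1,"xyz":[0,-15,0],"angular":[0,0,0]},
    {"grip":1,"xyz":[0,-20,0],"angular":[0,0,0]},
    {"grip":1,"xyz":[0,-25,0],"angular":[0,0,0]},
    {"grip":1,"xyz":[0,-30,0],"angular":[0,0,0]},
    {"grip":1,"xyz":[0,-35,0],"angular":[0,0,0]},
    {"grip":1,"xyz":[0,-40,0],"angular":[0,0,0]},
    {"grip":1,"xyz":[0,-45,0],"angular":[0,0,0]},
    {"grip":1,"xyz":[0,-50,0],"angular":[0,0,0]}
  ]
}}

```text
time_s: 5.1
tcp_pos: [0.559, -0.0244, 0.1817]
ee_rot: [[-0.265, -0.964, 0.0], [-0.964, 0.265, 0.0], [-0.0, -0.0, -1.0]]
wrist_force: [-2.6, 0.7, 0.9]
gripper_width: 0.997
gripper_force: 1.2
```

Run:
```python
from station import r
import cv2
s=r.sense();print(s["tcp_pos"],s["wrist_force"])
cv2.imwrite("pics/s4.png",cv2.resize(r.capture("side")["img"][140:340,230:430,::-1],None,fx=2.9,fy=2.9,interpolation=2))
```

```text
[ 0.55904271 -0.02438924  0.1817004 ] [-2.64197231  0.67578627  0.85863477]
```

View pics/s4.png

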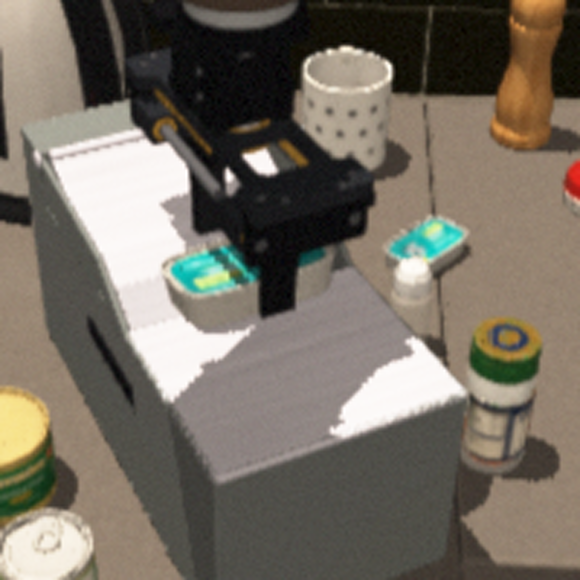

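The tin at about (250,280) is still level, with its nose over the inner edge. I'll push on more slowly.

{"name": "move_arm", "arguments": {
  "series": [
    {"grip":1,"xyz":[0,-4,0],"angular":[0,0,0]},
    {"grip":1,"xyz":[0,-8,0],"angular":[0,0,0]},
    {"grip":1,"xyz":[0,-12,0],"angular":[0,0,0]},
    {"grip":1,"xyz":[0,-15,0],"angular":[0,0,0]},
    {"grip":1,"xyz":[0,-18,0],"angular":[0,0,0]},
    {"grip":1,"xyz":[0,-21,0],"angular":[0,0,0]},
    {"grip":1,"xyz":[0,-24,0],"angular":[0,0,0]},
    {"grip":1,"xyz":[0,-27,0],"angular":[0,0,0]},
    {"grip":1,"xyz":[0,-30,0],"angular":[0,0,0]},
    {"grip":1,"xyz":[0,-30,0],"angular":[0,0,0]}
  ]
}}

```text
time_s: 6.15
tcp_pos: [0.5874, -0.0323, 0.1814]
ee_rot: [[-0.265, -0.964, -0.001], [-0.964, 0.265, -0.0], [0.0, 0.001, -1.0]]
wrist_force: [-3.4, -0.1, 1.7]
gripper_width: 1.002
gripper_force: 1.6
```

Run:
```python
from station import r
import cv2
s=r.sense();print(s["tcp_pos"],s["wrist_force"])
cv2.imwrite("pics/s5.png",cv2.resize(r.capture("side")["img"][140:340,230:430,::-1],None,fx=2.9,fy=2.9,interpolation=2))
```

```text
[ 0.58744546 -0.03234607  0.18141631] [-3.36455146 -0.07421842  1.65305618]
```

View pics/s5.png

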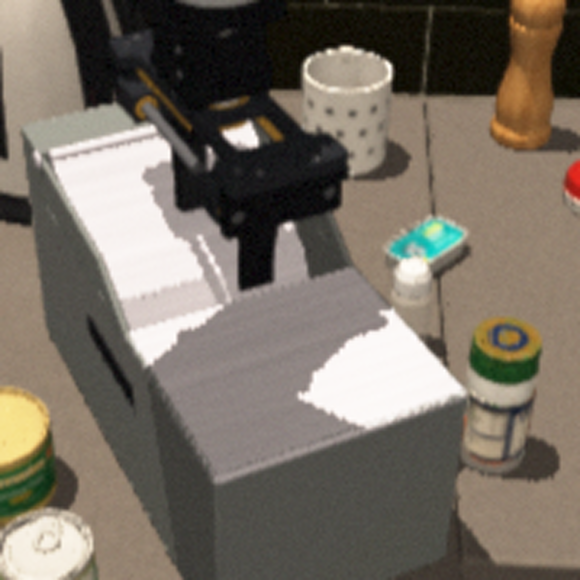

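The tin has left the ledge and is not visible in the flap opening. I'll push 16 mm further to make sure it has slid off the flap, then lift straight out.

{"name": "move_arm", "arguments": {
  "series": [
    {"grip":1,"xyz":[0,-4,0],"angular":[0,0,0]},
    {"grip":1,"xyz":[0,-8,0],"angular":[0,0,0]},
    {"grip":1,"xyz":[0,-12,0],"angular":[0,0,0]},
    {"grip":1,"xyz":[0,-16,0],"angular":[0,0,0]},
    {"grip":1,"xyz":[0,-16,0],"angular":[0,0,0]},
    {"grip":1,"xyz":[0,-16,0],"angular":[0,0,0]},
    {"grip":1,"xyz":[0,-16,0],"angular":[0,0,0]}
  ]
}}

```text
time_s: 6.9
tcp_pos: [0.6024, -0.0365, 0.1813]
ee_rot: [[-0.265, -0.964, -0.001], [-0.964, 0.265, -0.0], [0.0, 0.001, -1.0]]
wrist_force: [-5.9, 1.2, 1.9]
gripper_width: 0.997
gripper_force: 2.3
```

Run:
```python
from station import r
import cv2
s=r.sense();print(s["tcp_pos"],s["wrist_force"])
cv2.imwrite("pics/s6.png",cv2.resize(r.capture("side")["img"][140:340,230:430,::-1],None,fx=2.9,fy=2.9,interpolation=2))
```

```text
[ 0.6023987  -0.03651918  0.18126388] [-5.86233917  1.15152589  1.90022811]
```

View pics/s6.png

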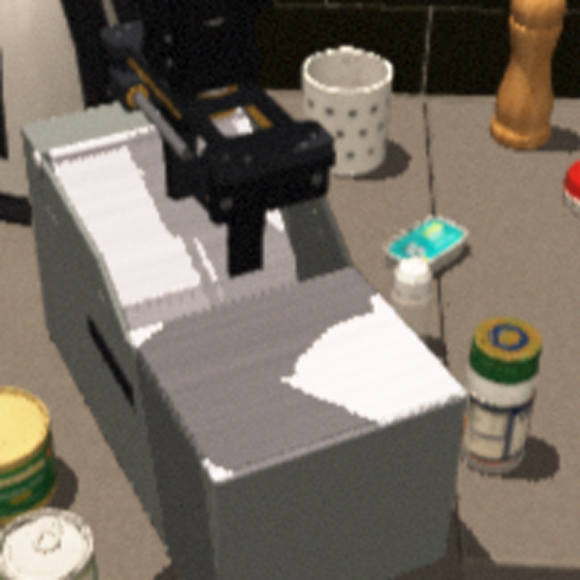

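The flap is pressed down in front of the fingers and there is no tin on the ledge or the flap. Lifting out.

{"name": "move_arm", "arguments": {
  "series": [
    {"grip":1,"xyz":[0,0,-8],"angular":[0,0,0]},
    {"grip":1,"xyz":[0,3,-16],"angular":[0,0,0]},
    {"grip":1,"xyz":[0,6,-24],"angular":[0,0,0]},
    {"grip":1,"xyz":[0,6,-34],"angular":[0,0,0]},
    {"grip":1,"xyz":[0,6,-50],"angular":[0,0,0]},
    {"grip":1,"xyz":[0,6,-70],"angular":[0,0,0]},
    {"grip":1,"xyz":[0,6,-90],"angular":[0,0,0]},
    {"grip":1,"xyz":[0,6,-110],"angular":[0,0,0]},
    {"grip":1,"xyz":[20,46,-110],"angular":[0,0,0]},
    {"grip":1,"xyz":[50,80,-110],"angular":[0,0,0]}
  ]
}}

```text
time_s: 7.95
tcp_pos: [0.5133, -0.0629, 0.2926]
ee_rot: [[-0.263, -0.965, 0.005], [-0.965, 0.263, 0.001], [-0.002, -0.004, -1.0]]
wrist_force: [-0.0, -0.4, 0.4]
gripper_width: 1.001
gripper_force: 0.0
```

{"name": "move_arm", "arguments": {
  "series": [
    {"grip":1,"xyz":[50,0,0],"angular":[0,0,0]},
    {"grip":1,"xyz":[100,0,0],"angular":[0,0,0]},
    {"grip":1,"xyz":[145,0,0],"angular":[0,0,0]},
    {"grip":1,"xyz":[170,0,0],"angular":[0,0,0]},
    {"grip":1,"xyz":[180,0,0],"angular":[0,0,0]},
    {"grip":1,"xyz":[180,0,0],"angular":[0,0,0]},
    {"grip":1,"xyz":[180,0,0],"angular":[0,0,0]},
    {"grip":1,"xyz":[180,0,0],"angular":[0,0,0]}
  ]
}}

```text
time_s: 8.75
tcp_pos: [0.4654, -0.2361, 0.2917]
ee_rot: [[-0.263, -0.965, 0.001], [-0.965, 0.263, -0.0], [-0.0, -0.001, -1.0]]
wrist_force: [-0.4, 0.1, 0.5]
gripper_width: 1.003
gripper_force: 0.0
```

Run:
```python
from station import r
import cv2
s=r.sense();print(s["tcp_pos"],s["wrist_force"],s["time_s"])
a=r.capture("side")["img"][140:340,230:430,::-1];b=r.capture("top")["img"][120:320,225:425,::-1]
cv2.imwrite("pics/s7.png",cv2.resize(cv2.hconcat([a,b]),None,fx=2,fy=2,interpolation=2))
```

```text
[ 0.46541314 -0.2361265   0.29171917] [-0.44146687  0.14480378  0.53818161] 8.75
```

View pics/s7.png

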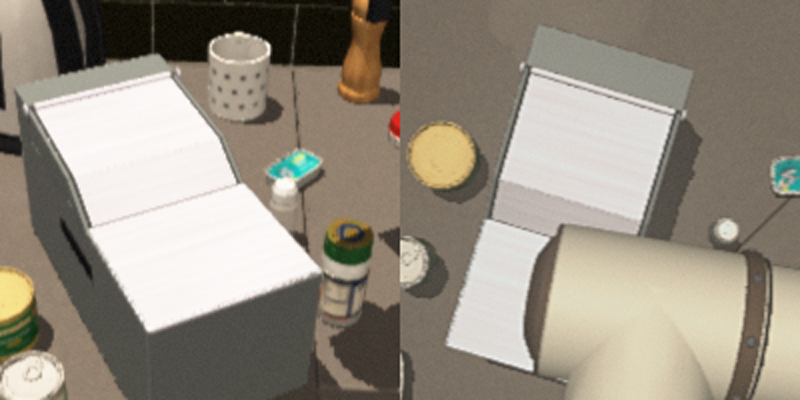

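The flap is fully shut, the ledge is empty, the bystanders stand where they were, and the gripper is clear of everything.

```bash
python3 -c "
from station import r
print(r.finish_job())"
```

```text
the job is handed in; nothing more can be done
None
```

I pushed the flat tin into the caddy while a finger held the flap open, and handed the job in at about 9 s. The last pictures show the flap shut and the bystanders where they were; I couldn't see inside to check the tin, and no verdict came back.

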